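Engraver speed up four clicks, then start

ROBOT

A 6-joint arm with a two-finger parallel gripper is mounted at the origin on the work surface. World frame = base frame: x ahead of the robot, y to its left, z up, the work surface at z = 0. Lengths are in m, angles in rad, forces in N, time in s.
With the tool pointing down it reaches from about 0.375 to 0.9 m from the base axis. Payload 3.1 kg.
Tool frame: the origin (TCP) lies on the centre line of the jaws, within the pads' length; the fingertips stand 11 mm ahead of it and the grasp point (between the pads) lies 8 mm behind it (r.nose_length is the distance from the TCP to the fingertips, in m); z points along the fingers, y is the line along which they close (so a half turn about z gives the same grasp; the last joint's range is limited). The gripper opens to 85 mm and grips with 20 to 120 N. Pads are 22 mm wide; open, the fingers measure 114 mm over their backs; the gripper's body (76 mm by 85 mm) begins 54 mm behind the grasp point. The pads swing forward as they close: fully open they stand 13 mm farther back than shut.
Start: joints at [1.026, 0.527, 1.433, -0, 1.181, -0.178], TCP at [0.224, 0.584, 0.242] pointing down, gripper open.
Joint ranges: [-3.08, 3.08], [-0.75, 2.2], [0.22, 2.44], [-1.43, 4.57], [0, 2.65], [-2.85, 2.85]. Speed limits (rad/s): [2.79, 2.79, 3.14, 3.14, 3.14, 3.14].

INTERFACE

Orientations are given as a unit quaternion [w, x, y, z].
In Python, from cell import r gives the robot as it stands.
- The arm moves only by the shell command python3 -m crank 'ROWS'. ROWS is a JSON object of lists of equal length, an entry for each row: "jaw": the closure, from -1 (fully open) to 1 (shut); "delta_pos": the shift along the tool's x, y, z in mm, a list of three; "rot": the turn, a rotation vector about the tool's x, y, z in rad, a list of three. A call has 1 to 20 rows; each row is the pose to reach, as a shift and turn from the pose commanded when the call began, along the tool's axes at that moment; what a row does not reach only later rows make up. A row lasts 1/12 s, in which the tool goes at most 41.7 mm and 7.16 degrees, less where a joint would pass 70% of its speed; a pose out of reach is approached as far as the arm can. A call with a gripper value outside its range is refused whole. The fingers move at their own pace and stop on an object; the grip force is fixed at half the most. Time passes only in rows, so rows that repeat a pose let the fingers close. It gives the time, the measured TCP pose, the force, the opening and the grip force at its end, in the units of the state.
- r.get_obs(): the state, without advancing time (a new reading comes with each control period).
- r.get_image(name): name is "side" or "top" or "wrist"; returns the picture (480x640x3 uint8, blue, green, red); there is no depth.
- r.calibration(name): a dict with "vertical_fov" (degrees; the focal length in pixels is half the picture's height over the tangent of half this angle, whatever the lens; pixels are square), "cx", "cy" (the principal point, pixels), "camera_from_world" (4x4, takes a point from world to camera coordinates). Camera axes: x right, y up, looking along -z (the intrinsics and any distortion apply to the point x, -y, -z); pixel columns grow to the right and rows downward; lengths in m; the calibration is good to about 2 mm. A picture is of the moment at which its call begins: read the wrist's pose just before it. calibration takes no time and is no camera call; for the wrist camera it gives the pose at the moment of the call.
- r.hand_in(): hands the job in; it is judged then, once.
The state is a dict: "clock": time; "q": joint angles; "joint_vel": joint speeds; "joint_torque": joint torques, N m; "position": TCP position; "orientation": TCP orientation; "wrist_force": force on the tool from outside, world axes, zero at the start; "ft_torque": the same for the moment, N m; "width": finger opening in m; "grasp_force": force on a finger pad.
Only numpy, scipy, OpenCV 4.12 (cv2) and the standard library are available. Lean on these libraries where they do the work, as an engineer would, in place of code of your own. Each camera call takes 0.05 s, during which the arm holds its last target. There are 200 camera calls.

TASK

Turn up the engraver's speed: with a fingertip, push the upright lug of the click-stop dial round clockwise (seen from above) by exactly four clicks from where it stands, without pinching the lug. Only once the dial rests at that stop, press the start button all the way down with a fingertip and let it come up again, leaving the dial as set. Leave everything else on the bench where it is.

Things in the scene. Friction and masses are not known exactly. Their poses are not given: they have to be found in the camera images.
- unit: grey control box, 130 x 130 x 55 mm, fixed to the table; origin at the centre of its underside, x and y along its sides. The speed dial sits at the middle of its top. Twelve white ticks on the box around the dial mark the click stops, 20 degrees apart; at the start the lug points at one of the first four (anticlockwise end); end stops lie just outside the first and last tick
- dial_axis (a point): centre of the flat top face of the speed dial (black disc, 84 mm across, 14 mm high), on its upright turning axis, 69 mm above the table. The dial rests only at its click stops, 20 degrees apart, and snaps on by itself once pushed a little past half-way to the next. Each click resists with about 4 N at the lug just as it leaves a stop, then gives way
- lug (a point): centre (half-way up) of the lug, the one upright aluminium bar on the dial's face, 32 mm out from the axis: 16 mm long along the radius, 10 mm thick, 22 mm tall (top 91 mm above the table). Nothing else stands on the face. x points outward, z up, y along the tangent, anticlockwise from above: the lug moves towards -y when turned clockwise
- lug_rear: the half of the lug (5 mm thick) on its anticlockwise side: the face to push for clockwise. Origin on the dial's face at the middle of the lug, axes as lug
- lug_front: the other half of the lug, on its clockwise side. Same origin and axes
- start_top (a point): centre of the top of the black round start button, 32 mm across, 58 mm above the table when up, in a steel collar on a low grey box (100 x 80 x 36 mm, fixed to the table). Pressed straight down, 6 mm travel, fully down takes 5 N; springs back up
- start (a joint): travel of the start button in m: 0 up, 0.006 fully down
- tin: closed flat steel tin box with a lid, 134 x 204 x 36 mm, a loose bystander; origin at the centre of its underside
- tray: open steel tin, 130 x 190 x 40 mm, a loose bystander; origin at the centre of its underside
- oil: small yellow oil bottle, 36 mm across, 85 mm tall, a loose bystander; origin at the centre of its underside
- pen: blue marking pen lying down, 120 mm long, 12 mm thick, a loose bystander; origin at the centre of its underside
- burrs: small wooden block, 45 x 70 x 22 mm, with eight upright steel burrs reaching 50 mm high, a loose bystander; origin at the centre of its underside
- caliper: steel slide caliper lying flat, 200 mm long, a loose bystander; origin at the centre of its underside
- brush: hand brush lying flat, handle towards its -x, a loose bystander; origin at the centre of its underside
Things that resemble listed ones, but are neither listed nor needed, are in the scene too. What is shaped like the part that bears start_top but yellow is not meant.

How it is judged:
On the way, in this order (a step that is already met when the one before it is completed fails the run):
1. the dial rests four clicks clockwise of its start, the button still up (distance of lug from where it was at the start of the episode between 0.039 and 0.0432 m and value of joint start below 0.0015 m), for 0.3 s.
2. the start button is pressed down with the dial at that stop (distance of lug from where it was at the start of the episode between 0.039 and 0.0432 m and value of joint start above 0.0045 m), for 0.05 s.
At the end, for the whole second after the job is handed in: The dial rests four clicks (80 degrees, within 5 degrees) clockwise of where it started, and the start button, having been pressed to at least 4.5 of its 6 mm after the dial was set, is up again (within 1.5 mm) (all of step 1 and linear speed of lug_rear below 0.005 m/s); the robot touches nothing.
It fails at once if the start button is pressed (beyond 3 mm) while the dial is not four clicks on (value of joint start above 0.003 m and not (distance of lug from where it was at the start of the episode between 0.039 and 0.0432 m)).
It fails at once if the lug is pinched: the fingers press on both of its halves at once (contact force between the fingers and lug_rear above 1 N and contact force between the fingers and lug_front above 1 N).
It fails at once if a bystander is shifted by more than 20 mm, or lifted (distance of any of tin, tray, oil, pen, burrs, caliper, brush from where it was at the start of the episode above 0.02 m).
It also fails if it takes over 64 s, if anything falls off the work surface, if the arm or the gripper's body presses on something with over 40 N, if the wrist force passes 120 N, or if a joint passes its speed limit or range.

## Working session

There is one attempt and no reset: what is moved stays moved. The work goes in short steps, Python scripts to look and compute and a shell command to move; the robot and the scene stay as the last step left them, time stands still between calls to the robot, and variables do not carry over. Pictures are saved under pics/ and viewed, at most 10 in all, crops included, and the job is handed in when it is done.

```bash
mkdir -p pics
python3 - <<'E'
from cell import r
import cv2
for n in("top","side"):
    cv2.imwrite(f"pics/{n}0.png",r.get_image(n))
    c=r.calibration(n);print(n,c)
o=r.get_obs();print(o)
E
```

```text
top {'vertical_fov': 57.725884869570905, 'cx': 320.5433934519343, 'cy': 242.56100851647344, 'camera_from_world': array([[ 1.24577482e-02, -9.99918749e-01, -2.70165413e-03,
        -2.56150991e-04],
       [ 9.80124011e-01,  1.16760461e-02,  1.98041898e-01,
        -5.67778800e-01],
       [-1.97994262e-01, -5.11511218e-03,  9.80189833e-01,
        -9.87379145e-01],
       [ 0.00000000e+00,  0.00000000e+00,  0.00000000e+00,
         1.00000000e+00]])}
side {'vertical_fov': 55.99160072293023, 'cx': 317.5712847900565, 'cy': 242.58017478653284, 'camera_from_world': array([[-0.96967514, -0.24393023, -0.01510524,  0.56019457],
       [ 0.162129  , -0.68828392,  0.70709224, -0.14159499],
       [-0.18287786,  0.68320077,  0.70695997, -1.1831621 ],
       [ 0.        ,  0.        ,  0.        ,  1.        ]])}
{'clock': 0.1, 'q': array([ 1.02646474e+00,  5.28353143e-01,  1.43377808e+00,  1.16795177e-05,
        1.18140083e+00, -1.78526599e-01]), 'joint_vel': array([-0.00035375, -0.0019278 , -0.00263576, -0.00216792, -0.00131515,
       -0.00147812]), 'joint_torque': array([ 5.16268374e-04, -4.43307817e+01, -1.78586698e+01, -2.23919965e-04,
        3.82731188e-03,  1.34180784e-06]), 'position': array([0.22322069, 0.5831121 , 0.24144253]), 'orientation': array([-3.47949228e-04,  1.81886516e-01,  9.83319050e-01, -9.05142423e-04]), 'wrist_force': array([0.78279864, 1.11305936, 1.02087043]), 'ft_torque': array([ 0.01427255, -0.0070184 ,  0.00258032]), 'grasp_force': 0.0, 'width': 0.0853987927998368}
```

View pics/top0.png

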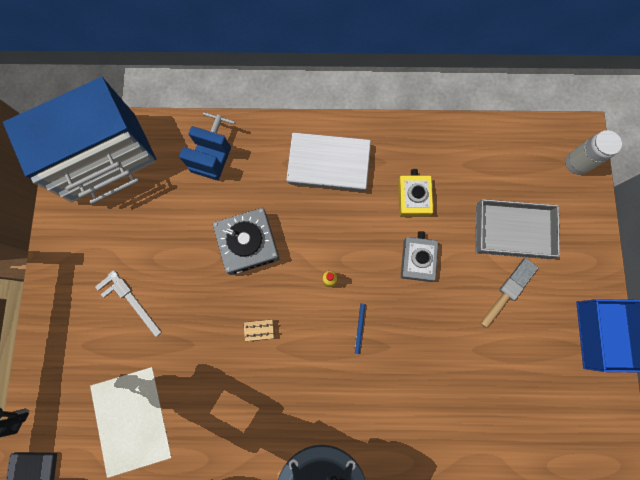

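View pics/side0.png

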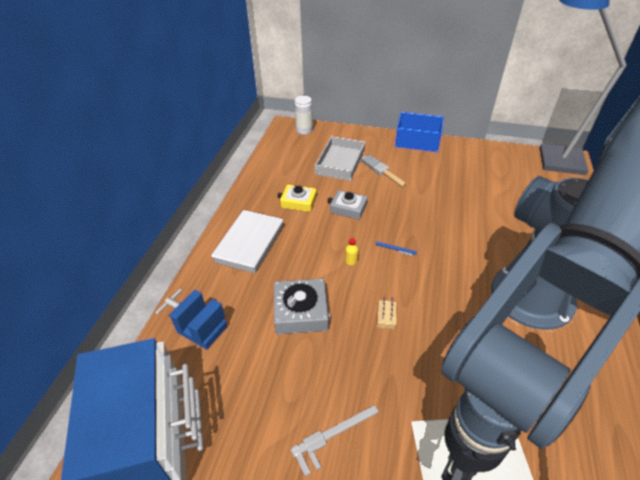

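Top view: unit near (246,240) with the dial at (243,239) and its lug on the left side, grey start button at (423,257), yellow decoy at (417,193). The side view agrees: dial (300,298), button (349,199).

```bash
cat > h.py <<'E'
import numpy as np,cv2
from cell import r
from scipy.spatial.transform import Rotation as R
def ray(n,uv,z,c=None):
    c=c or r.calibration(n);T=c["camera_from_world"];f=240/np.tan(np.radians(c["vertical_fov"]/2))
    d=T[:3,:3].T@np.array([(uv[0]-c["cx"])/f,-(uv[1]-c["cy"])/f,-1]);o=-T[:3,:3].T@T[:3,3]
    return o+d*(z-o[2])/d[2]
def blob(im,x0,y0,x1,y1,th):
    m=(im[y0:y1,x0:x1].max(2)<th).astype(np.uint8)
    n,l,s,ce=cv2.connectedComponentsWithStats(m);i=1+np.argmax(s[1:,4]);return s[i],ce[i]+[x0,y0],(l==i)
E
python3 - <<'E'
from h import *
im=cv2.imread("pics/top0.png")
for b,z in(((215,208,278,272),.069),((405,240,437,276),.058)):
    s,c,m=blob(im,*b,60);print(s,c,ray("top",c,z))
    cn=max(cv2.findContours(m.astype(np.uint8),0,2)[0],key=len);e=cv2.fitEllipse(cv2.convexHull(cn));p=np.array(e[0])+b[:2];print(e,p,ray("top",p,z))
a=cv2.resize(im[205:275,210:280],(560,560),interpolation=2);b=cv2.resize(im[235:280,400:442],None,fx=5,fy=5)
a=np.hstack([a,np.zeros((560,220,3),np.uint8)]);a[:225,565:775]=b
cv2.imwrite("pics/c1.png",a)
o=r.get_obs();print(R.from_quat(o["orientation"],scalar_first=True).as_matrix().round(3),r.nose_length)
c=r.calibration("wrist")["camera_from_world"];print(-c[:3,:3].T@c[:3,3])
E
```

```text
[ 12  14  36  35 780] [244.79615385 239.00512821] [0.57174297 0.18655466 0.069     ]
((29.021657943725586, 30.584150314331055), (34.312191009521484, 35.557228088378906), 80.04196166992188) [244.02165794 238.58415031] [0.57274228 0.18844275 0.069     ]
[ 11  11  13  13 128] [422.2109375 256.875    ] [ 0.53565212 -0.23551031  0.058     ]
((17.244909286499023, 16.920143127441406), (12.053339958190918, 12.705745697021484), 95.3386459350586) [422.24490929 256.92014313] [ 0.53554425 -0.23558736  0.058     ]
[[-0.934  0.358 -0.001]
 [ 0.358  0.934 -0.002]
 [ 0.    -0.002 -1.   ]] 0.011
[0.1471925  0.61309843 0.37414398]
```

View pics/c1.png

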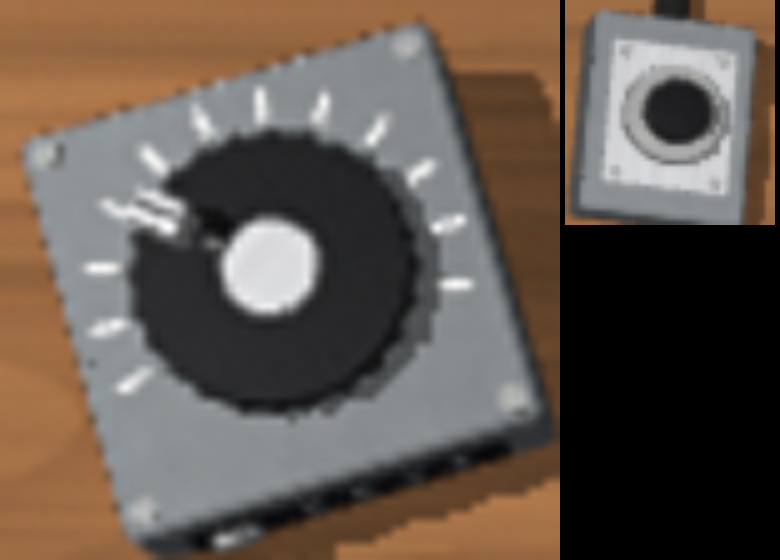

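The lug points at tick 4 of 12, about 67° from world +x, with the box turned about 17°. The dial axis is at about (0.573, 0.189). The start button is at about (0.536, -0.236). I'll move with shut jaws to above the rear side of the lug.

```bash
python3 -m crank '{"jaw":[1,1,1,1,1,1,1,1,1,1,1,1,1,1,1,1],"delta_pos":[[-439,-210,0],[-439,-210,0],[-439,-210,0],[-439,-210,0],[-439,-210,0],[-439,-210,0],[-439,-210,0],[-439,-210,0],[-439,-210,0],[-439,-210,0],[-439,-210,0],[-439,-210,0],[-439,-210,0],[-439,-210,0],[-439,-210,0],[-439,-210,0]],"rot":[[0,0,0.035],[0,0,0.035],[0,0,0.035],[0,0,0.035],[0,0,0.035],[0,0,0.035],[0,0,0.035],[0,0,0.035],[0,0,0.035],[0,0,0.035],[0,0,0.035],[0,0,0.035],[0,0,0.035],[0,0,0.035],[0,0,0.035],[0,0,0.035]]}'
python3 - <<'E'
from h import *
o=r.get_obs();print(o["position"],R.from_quat(o["orientation"],scalar_first=True).as_matrix().round(3).tolist(),o["width"],r.nose_length,o["clock"])
c=r.calibration("wrist");np.save("w1.npy",c,allow_pickle=True);cv2.imwrite("pics/w1.png",r.get_image("wrist"))
T=c["camera_from_world"];f=240/np.tan(np.radians(c["vertical_fov"]/2))
def pr(p):
    q=T[:3,:3]@p+T[:3,3];return (c["cx"]-f*q[0]/q[2],c["cy"]+f*q[1]/q[2])
for p in([.573,.189,.069],[.5855,.2185,.091],o["position"]-[0,0,.011]):print(np.round(pr(np.array(p))))
E
```

```text
clock: 1.43
position: [0.557, 0.2314, 0.242]
orientation: [-0.001, 0.198, 0.98, -0.0]
wrist_force: [0.1, 0.6, 0.3]
width: 0.0004
grasp_force: 0.0
[0.55699154 0.23144448 0.2419758 ] [[-0.921, 0.389, -0.002], [0.389, 0.921, 0.0], [0.001, -0.001, -1.0]] 0.0003666794605626186 0.011 1.4333
[281. 248.]
[322. 258.]
[323. 316.]
```

View pics/w1.png

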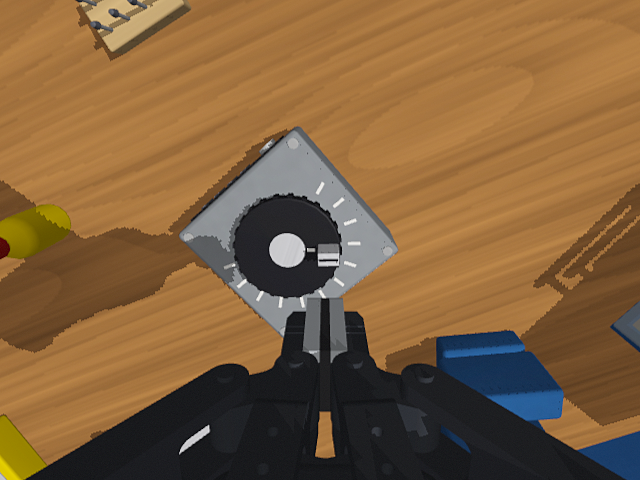

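The wrist view shows the dial hub at (287,250) and the lug top at about (328,252), with its sides horizontal in the picture, so the lug is aligned with tool y (67°). The fingertips are at (324,300), clear on the rear side.

Run:
```python
from h import *
c=np.load("w1.npy",allow_pickle=True).item();im=cv2.imread("pics/w1.png")
m=(im.min(2)>200).astype(np.uint8);m[:230]=0;m[275:]=0;m[:,:265]=0;m[:,345:]=0
n,l,s,ce=cv2.connectedComponentsWithStats(m)
for i in range(1,n):print(s[i],ce[i],ray("",ce[i],.069,c),ray("",ce[i],.091,c))
A=ray("",(287.3,250.3),.069,c)
o=r.get_obs();M=R.from_quat(o["orientation"],scalar_first=True).as_matrix()
def pose(th,rr=32,t=16,z=.0855):
    a=np.radians(th);p=A+[0,0,z-.069]+np.array([rr*np.cos(a)-t*np.sin(a),rr*np.sin(a)+t*np.cos(a),0])/1000
    return (M.T@(p-o["position"])*1000).round(1)
print(A,pose(67,t=30,z=.12),pose(67,t=30))
```

```text
[270 234  35  32 703] [286.12091038 249.33001422] [0.57576312 0.19170708 0.069     ] [0.56902368 0.1968915  0.091     ]
[307 248   1   2   2] [307.  248.5] [0.58149605 0.20704095 0.069     ] [0.57434414 0.21112214 0.091     ]
[318 253  21   6  84] [328.41666667 255.58333333] [0.59350579 0.22017703 0.069     ] [0.58548982 0.22331312 0.091     ]
[318 260  21   5  54] [328.87037037 263.01851852] [0.59946884 0.21806689 0.069     ] [0.59102385 0.2213548  0.091     ]
[344 262   1   2   2] [344.  262.5] [0.60372561 0.22926752 0.069     ] [0.59497435 0.23174958 0.091     ]
[0.57686072 0.19222032 0.069     ] [ -3.8   3.5 122.1] [ -3.9   3.5 156.6]
```

```bash
python3 -m crank '{"jaw":[1,1,1,1,1,1,1],"delta_pos":[[-3,1.5,40],[-3,1.5,80],[-3,1.5,115],[-3,1.5,135],[-3,1.5,145],[-3,1.5,154],[-3,1.5,154]],"rot":[[0,0,0],[0,0,0],[0,0,0],[0,0,0],[0,0,0],[0,0,0],[0,0,0]]}'
python3 - <<'E'
from h import *
cv2.imwrite("pics/w2.png",r.get_image("wrist")[150:400,180:480].repeat(2,0).repeat(2,1))
o=r.get_obs();print(o["position"],o["wrist_force"],R.from_quat(o["orientation"],scalar_first=True).as_matrix().round(3).tolist())
E
```

```text
clock: 2.07
position: [0.5609, 0.2314, 0.0874]
orientation: [-0.001, 0.198, 0.98, -0.0]
wrist_force: [0.5, 1.2, -0.0]
width: 0.0003
grasp_force: 0.0
[0.56175382 0.23136829 0.08860996] [0.86260353 0.95239548 0.65830309] [[-0.921, 0.389, 0.0], [0.389, 0.921, 0.0], [-0.0, 0.0, -1.0]]
```

View pics/w2.png

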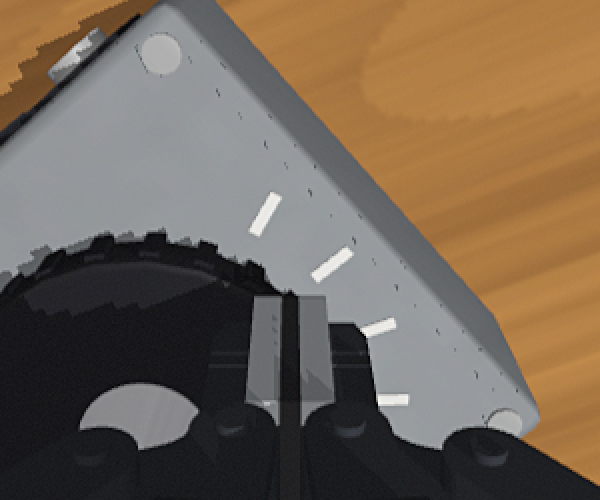

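The fingertip is on the rear side of the lug, which it hides; tick 4 at (393,400) lies level with the hub at (140,415). I'll touch the lug first to locate its rear face.

```bash
python3 -m crank '{"jaw":[1,1,1],"delta_pos":[[-5,0,0],[-9,0,0],[-9,0,0]],"rot":[[0,0,0],[0,0,0],[0,0,0]]}'; python3 -m crank '{"jaw":[1,1],"delta_pos":[[-2,0,0],[-2,0,0]],"rot":[[0,0,0],[0,0,0]]}'; python3 -m crank '{"jaw":[1,1],"delta_pos":[[-2,0,0],[-2,0,0]],"rot":[[0,0,0],[0,0,0]]}'
```

```text
clock: 2.37
position: [0.5721, 0.2272, 0.09]
orientation: [0.002, 0.199, 0.98, 0.001]
wrist_force: [1.3, -0.3, 0.1]
width: 0.0005
grasp_force: 0.0
clock: 2.53
position: [0.5722, 0.2264, 0.0891]
orientation: [0.0, 0.199, 0.98, 0.0]
wrist_force: [0.0, 0.0, 0.1]
width: 0.0001
grasp_force: 0.2
clock: 2.7
position: [0.5726, 0.226, 0.0886]
orientation: [-0.001, 0.199, 0.98, 0.0]
wrist_force: [-3.0, 2.7, 3.3]
width: 0.0
grasp_force: 2.1
```

Contact came where I expected it, about 13 mm in. Next I'll push along the arc to 55°.

```bash
python3 -m crank '{"jaw":[1,1,1,1,1,1,1,1,1,1,1,1,1],"delta_pos":[[-2.9,1.3,0],[-5.8,2.3,0],[-8.8,3.1,0],[-11.9,3.5,0],[-15,3.8,0],[-18.1,3.7,0],[-21.3,3.4,0],[-24.3,2.8,0],[-27.3,1.9,0],[-30.2,0.8,0],[-33,-0.5,0],[-33,-0.5,0],[-33,-0.5,0]],"rot":[[0,0,0.087],[0,0,0.175],[0,0,0.262],[0,0,0.349],[0,0,0.436],[0,0,0.524],[0,0,0.611],[0,0,0.698],[0,0,0.785],[0,0,0.873],[0,0,0.96],[0,0,0.96],[0,0,0.96]]}'
python3 - <<'E'
from h import *
a=r.get_image("wrist")[150:450,180:480];b=r.get_image("top")[205:275,210:280]
cv2.imwrite("pics/w3.png",np.hstack([a,cv2.resize(b,(300,300),interpolation=2)]))
o=r.get_obs();print(o["position"],o["wrist_force"],R.from_quat(o["orientation"],scalar_first=True).as_matrix().round(3).tolist())
E
```

```text
clock: 3.78
position: [0.6043, 0.2122, 0.0882]
orientation: [0.0, 0.628, 0.778, 0.0]
wrist_force: [-0.5, 1.0, -0.6]
width: 0.0004
grasp_force: 0.3
[0.604233   0.21219062 0.08829205] [-0.33152253  1.1498911  -0.30602452] [[-0.21, 0.978, 0.001], [0.978, 0.21, -0.0], [-0.001, 0.001, -1.0]]
```

View pics/w3.png

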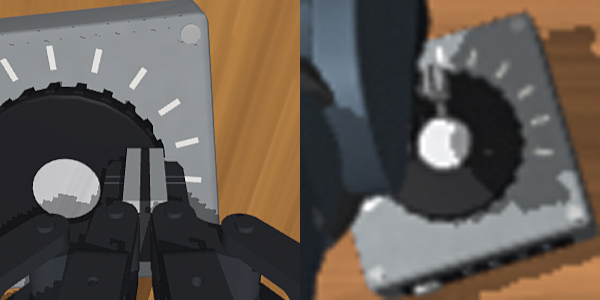

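Top view: the lug, at (437,80) against the hub at (443,143), is on tick 7 with five ticks left, so three clicks are done. I'll push the last click to about 75° and let it snap on.

```bash
python3 -m crank '{"jaw":[1,1,1,1,1,1,1,1],"delta_pos":[[-2.9,1.3,0],[-5.8,2.3,0],[-7.3,2.7,0],[-8.8,3.1,0],[-10.3,3.3,0],[-11.9,3.5,0],[-11.9,3.5,0],[-11.9,3.5,0]],"rot":[[0,0,0.087],[0,0,0.175],[0,0,0.218],[0,0,0.262],[0,0,0.305],[0,0,0.349],[0,0,0.349],[0,0,0.349]]}'
python3 -m crank '{"jaw":[1,1,1,1,1],"delta_pos":[[8,0,0],[15,0,0],[15,0,-40],[15,0,-80],[15,0,-80]],"rot":[[0,0,0],[0,0,0],[0,0,0],[0,0,0],[0,0,0]]}'
python3 - <<'E'
from h import *
a=r.get_image("wrist")[100:400,150:450];b=r.get_image("top")[205:275,210:280]
cv2.imwrite("pics/w4.png",np.hstack([a,cv2.resize(b,(300,300),interpolation=2)]))
o=r.get_obs();M=R.from_quat(o["orientation"],scalar_first=True).as_matrix();print(o["position"],o["wrist_force"],M.round(3).tolist())
print(M.T@(np.array([.536,-.2355,.13])-o["position"]))
E
```

```text
clock: 4.55
position: [0.6098, 0.2012, 0.0883]
orientation: [0.0, 0.754, 0.657, -0.0]
wrist_force: [0.0, 0.6, -0.3]
width: 0.0002
grasp_force: 0.0
clock: 4.97
position: [0.6169, 0.2185, 0.1759]
orientation: [0.004, 0.754, 0.657, 0.006]
wrist_force: [1.8, -0.0, 1.2]
width: -0.0004
grasp_force: 0.0
[0.61339016 0.21749781 0.17081609] [ 0.60118031  0.45020111 -0.40430629] [[0.137, 0.991, 0.006], [0.991, -0.137, 0.001], [0.002, 0.005, -1.0]]
[-0.45940187 -0.01479832  0.03991409]
```

View pics/w4.png

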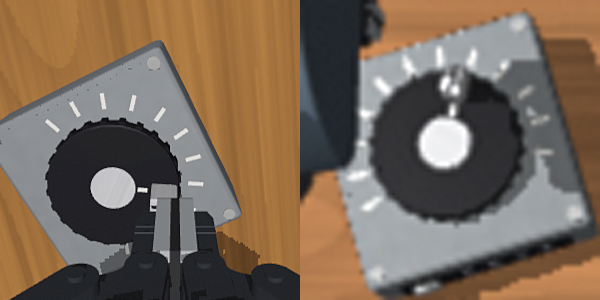

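Both views show the lug on tick 8, four clicks on; in the top view it is at (455,75) with four ticks remaining. Moving to above the grey button.

```bash
python3 -m crank '{"jaw":[1,1,1,1,1,1,1,1,1,1,1,1,1,1,1],"delta_pos":[[-460,-15,0],[-460,-15,0],[-460,-15,0],[-460,-15,0],[-460,-15,0],[-460,-15,0],[-460,-15,0],[-460,-15,0],[-460,-15,0],[-460,-15,0],[-460,-15,0],[-460,-15,0],[-460,-15,0],[-460,-15,0],[-460,-15,0]],"rot":[[0,0,0],[0,0,0],[0,0,0],[0,0,0],[0,0,0],[0,0,0],[0,0,0],[0,0,0],[0,0,0],[0,0,0],[0,0,0],[0,0,0],[0,0,0],[0,0,0],[0,0,0]]}'
python3 - <<'E'
from h import *
c=r.calibration("wrist");a=r.get_image("wrist");cv2.imwrite("pics/w5.png",a)
o=r.get_obs();M=R.from_quat(o["orientation"],scalar_first=True).as_matrix();print(o["position"],M.round(3).tolist())
T=c["camera_from_world"];f=240/np.tan(np.radians(c["vertical_fov"]/2))
for p in([.5355,-.2355,.058],o["position"]-[0,0,.011]):
    q=T[:3,:3]@np.array(p)+T[:3,3];print(c["cx"]-f*q[0]/q[2],c["cy"]+f*q[1]/q[2])
print(M.T@(np.array([.5355,-.2355,.07])-o["position"]))
np.save("w5.npy",c,allow_pickle=True)
E
```

```text
clock: 6.32
position: [0.5328, -0.2353, 0.1675]
orientation: [-0.001, 0.754, 0.657, -0.0]
wrist_force: [-0.3, 0.7, 0.1]
width: -0.0
grasp_force: 0.0
[ 0.53308699 -0.23515721  0.16770893] [[0.136, 0.991, -0.002], [0.991, -0.136, 0.001], [0.001, -0.002, -1.0]]
328.44481711886095 237.0783049528592
323.75476753149974 318.61526932422817
[-0.0001241   0.00260184  0.0977046 ]
```

View pics/w5.png

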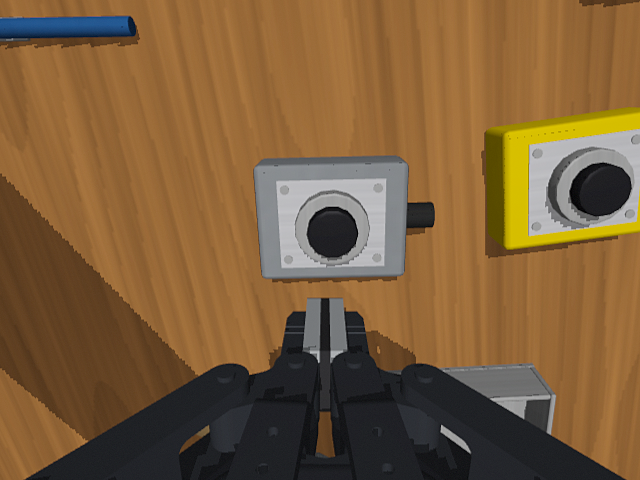

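The wrist view shows the grey button at (332,233), about 3 mm from the predicted spot, and the yellow decoy at (600,188). I'll correct and go down.

```bash
python3 -m crank '{"jaw":[1,1,1,1,1,1],"delta_pos":[[1,4,35],[1,4,70],[1,4,85],[1,4,94],[1,4,94],[1,4,94]],"rot":[[0,0,0],[0,0,0],[0,0,0],[0,0,0],[0,0,0],[0,0,0]]}'; python3 -m crank '{"jaw":[1,1,1,1,1],"delta_pos":[[0,0,3],[0,0,6],[0,0,9],[0,0,9],[0,0,9]],"rot":[[0,0,0],[0,0,0],[0,0,0],[0,0,0],[0,0,0]]}'
```

```text
clock: 6.87
position: [0.5379, -0.2359, 0.0745]
orientation: [0.0, 0.754, 0.657, 0.0]
wrist_force: [0.1, 0.1, 0.9]
width: -0.0
grasp_force: 0.0
clock: 7.28
position: [0.5384, -0.2373, 0.0662]
orientation: [0.001, 0.755, 0.656, 0.001]
wrist_force: [2.5, 0.4, 3.5]
width: -0.0001
grasp_force: 1.6
```

```bash
python3 -m crank '{"jaw":[1,1,1,1],"delta_pos":[[0,0,2],[0,0,4],[0,0,4],[0,0,4]],"rot":[[0,0,0],[0,0,0],[0,0,0],[0,0,0]]}'
```

```text
clock: 7.62
position: [0.5385, -0.2373, 0.0634]
orientation: [0.002, 0.755, 0.656, 0.001]
wrist_force: [0.8, 2.6, 13.7]
width: -0.0001
grasp_force: 6.9
```

```bash
python3 -m crank '{"jaw":[1,1,1],"delta_pos":[[0,0,1.5],[0,0,1.5],[0,0,1.5]],"rot":[[0,0,0],[0,0,0],[0,0,0]]}'
```

```text
clock: 7.87
position: [0.5385, -0.2374, 0.0633]
orientation: [0.002, 0.755, 0.656, 0.001]
wrist_force: [-1.4, 3.2, 23.0]
width: 0.0003
grasp_force: 11.1
```

It bottomed out: 23 N with the tip at 52 mm, so full travel. Lifting off and checking the dial.

```bash
python3 -m crank '{"jaw":[1,1,1,1,1,1],"delta_pos":[[0,0,-10],[0,0,-40],[0,0,-80],[0,0,-110],[0,0,-110],[0,0,-110]],"rot":[[0,0,0],[0,0,0],[0,0,0],[0,0,0],[0,0,0],[0,0,0]]}'
python3 - <<'E'
from h import *
b=r.get_image("top");a=r.get_image("wrist")[130:310,230:430]
cv2.imwrite("pics/w6.png",np.hstack([cv2.resize(b[205:275,210:280],(360,360),interpolation=2),cv2.resize(a,(400,360))]))
print(r.get_obs()["wrist_force"])
E
```

```text
clock: 8.37
position: [0.5377, -0.2374, 0.1714]
orientation: [0.002, 0.754, 0.656, 0.0]
wrist_force: [0.3, -0.1, -1.1]
width: 0.0
grasp_force: 0.0
[-0.63491638  0.01140492  0.08679632]
```

View pics/w6.png

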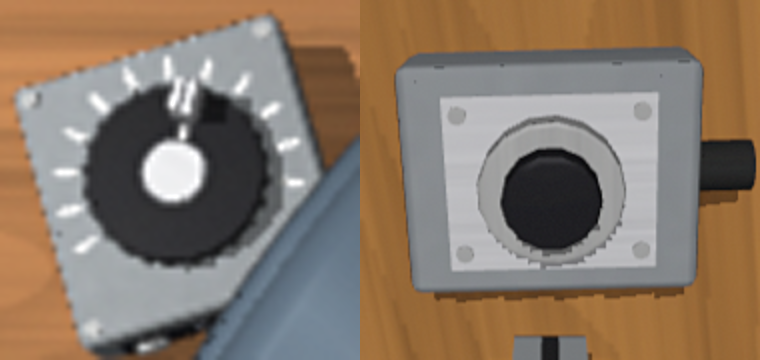

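The lug's axis, from the hub at (174,170) through (184,130), is tilted about 14° clockwise and points at tick 8. The button is up again.

```bash
python3 -c "
from cell import r
print(r.hand_in())"
```

```text
the job is handed in; nothing more can be done
None
```

I turned the dial exactly four clicks clockwise, from tick 4 to tick 8, then pressed the start button fully down and let it come back up. The job is handed in; no verdict came back.

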